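# Fetch the sample tin from behind the reagents and put it on the balance

### The job

The flat aluminium sample tin stands at the back of the spill tray, hemmed in by the round bottle, the square bottle and the stoppered flask: first stand these three on the black rubber mat, then take the tin and set it in the middle of the balance's pan. After that put the round bottle, the square bottle and the flask back into the tray, each exactly where it stood at the start. Keep everything upright, set things down without dropping them, and leave the dropper bottle, the small jar and the beaker where they are.

Things in the scene. Friction and masses are not known exactly. Their poses are not given: they have to be found in the camera images.
- tin: Sample tin: low round aluminium soil-moisture tin, lid on (one rigid piece). Wall 50 mm diameter up to z = 26 mm, lid 53 mm diameter from there to the top at z = 40 mm; about 0.1 kg. At the start it stands in the tray, hemmed in by the three vessels in front and on both sides: no room for open fingers around it before they are cleared. Origin: centre of its underside, z up.
- round_bottle: Tall white plastic bottle, round: 70 mm diameter up to z = 112 mm, shoulder narrowing to a 40 mm neck at z = 130 mm, green screw cap 44 mm diameter from z = 140 mm to the top at z = 165 mm (firmly on: a good place to grip). About 0.4 kg. Origin: centre of its underside, z up.
- square_bottle: Tall white plastic bottle, square: 66 x 66 mm up to z = 108 mm, shoulder narrowing to a 40 mm neck at z = 119 mm, green screw cap 44 mm diameter from z = 128 mm to the top at z = 152 mm (firmly on: a good place to grip). About 0.4 kg. Its x and y axes are parallel to its sides. Origin: centre of its underside, z up.
- flask: Conical glass flask: base 80 mm diameter, tapering from z = 10 mm to a straight neck of 34 mm diameter at z = 96 to 134 mm (the place to grip), rim 40 mm diameter at z = 137 to 140 mm, then a dark rubber stopper (firmly in) of up to 33 mm diameter to the top at z = 156 mm. About 0.22 kg. Origin: centre of its underside, z up.
- tray: Grey plastic spill tray, fixed: 200 mm along its x by 260 mm along its y, walls 4 mm thick and 26 mm high, inner floor at z = 4 mm. The tin stands in its back (+x) half; the three vessels in front, left and right of the tin (which is where changes); the dropper bottle and the jar in its two front corners. Origin: centre of the underside, x to its back, z up.
- mat: Black rubber bench mat, the side area: fixed, 280 mm along its x by 200 mm along its y, 3 mm thick, empty at the start; the three vessels fit on it in a row along its x, centres 95 mm apart. Origin: centre of its underside, z up.
- balance: Laboratory balance, fixed: white housing with a display at its front (-x) and a round steel pan of 120 mm diameter whose flat top is at z = 85 mm and does not give. Housing from x = -155 to +85 mm, 170 mm wide in y, 58 mm high (display panel up to 67 mm). Origin: on the bench straight below the centre of the pan, z up.
- dropper: Bystander, loose: small amber dropper bottle, 32 mm diameter, 91 mm high with its black teat, in a front corner of the tray. Leave it there. Origin: centre of its underside, z up.
- jar: Bystander, loose: small white plastic jar with a black lid, 38 mm diameter, 55 mm high, in the other front corner of the tray. Leave it there. Origin: centre of its underside, z up.
- beaker: Bystander, loose: empty clear plastic beaker, 68 mm diameter, 95 mm high, on the bench beyond the task's things. Leave it there. Origin: centre of its underside, z up.
Mind the look-alikes: they are no part of the job. Leave any purple look-alike of the square_bottle alone.

How it is judged:
By the outcome, as a careful person would: the job done as asked, in the order asked, and still so for the second after the job is handed in, with the robot touching nothing.
It also fails if it takes over 147 s, if anything falls off the work surface, if the arm or the gripper's body presses on something with over 40 N, if the wrist force passes 120 N, or if a joint passes its speed limit or range.

### The arm

A 6-joint arm with a two-finger parallel gripper is mounted at the origin on the work surface. World frame = base frame: x ahead of the robot, y to its left, z up, the work surface at z = 0. Lengths are in m, angles in degrees, forces in N, time in s.
With the tool pointing down it reaches from about 0.4 to 0.825 m from the base axis. Payload 7 kg.
Tool frame: the origin (TCP) lies on the centre line of the jaws, within the pads' length; the fingertips stand 19 mm ahead of it and the grasp point (between the pads) is the TCP (r.tip_extent is the distance from the TCP to the fingertips, in m); z points along the fingers, y is the line along which they close (so a half turn about z gives the same grasp; the last joint's range is limited). The gripper opens to 88 mm and grips with 3 to 60 N. Pads are 19 mm wide; open, the fingers measure 130 mm over their backs; the gripper's body (78 mm by 193 mm) begins 47 mm behind the grasp point.
Start: joints at [91.851, 20.546, 0.682, 0, -70.136, -16.507], TCP at [0.171, 0.653, 0.246] pointing down, gripper open.
Joint ranges: [-176.03, 176.03], [-82.01, 121.73], [-58.28, 71.71], [-173.87, 95.51], [-174.79, -0.11], [-173.66, 173.66]. Speed limits (degrees/s): [136.94, 136.94, 172.46, 180, 180, 180].

### API

Orientations are given as [roll, pitch, yaw] about the fixed x, y, z axes, in that order (R = Rz(yaw) Ry(pitch) Rx(roll)).
In Python, from plant import r gives the robot as it stands. The module is installed in compiled form; this text tells all that it offers.
- The arm moves only by the tool jog_arm, never from a script. Its argument "deltas" is a list that holds one entry, the list of rows, each a list of 5 numbers: the opening, from -1 (shut) to 1 (fully open), then the shift along the world's x, y, z in cm, then the turn about the world's z in rad. In form: [[[claw, dx, dy, dz, turn], ...]]. A call has 1 to 8 rows; each row shifts and turns the commanded pose from where the row before left it; what a row does not reach is not made up. A row lasts 1/8 s, in which the tool goes at most 62.5 mm and 10.7 degrees, less where a joint would pass 70% of its speed; a pose out of reach is approached as far as the arm can. A call with a gripper value outside its range is refused whole. The fingers move at their own pace and stop on an object; "force" is the grip in N (left out, the last holds). Time passes only in rows, so rows that do not move let the fingers close. It gives the time, the measured TCP pose, the force, the opening and the grip force at its end, in the units of the state.
- r.get_state(): the state, without advancing time (a new reading comes with each control period).
- r.capture(name): name is "scene" or "top"; returns the picture (400x640x3 uint8, blue, green, red); there is no depth.
- r.camera_info(name): a dict with "fx", "fy", "cx", "cy" (pixels), "view" (4x4, takes a point from world to camera coordinates). Camera axes: x right, y up, looking along -z (the intrinsics and any distortion apply to the point x, -y, -z); pixel columns grow to the right and rows downward; lengths in m; the calibration is good to about 2 mm. A picture is of the moment at which its call begins. camera_info takes no time and is no camera call.
- r.close_job(): hands the job in; it is judged then, once.
The state is a dict: "time_s": time; "joints": joint angles; "qd": joint speeds; "joint_torque": joint torques, N m; "tcp_pos": TCP position; "eef_rot": TCP orientation; "contact_force": force on the tool from outside, world axes, zero at the start; "moment": the same for the moment, N m; "gripper_width": finger opening in m; "gripper_force": force on a finger pad.
Only numpy, scipy, OpenCV 4.12 (cv2) and the standard library are available. Lean on these libraries where they do the work, as an engineer would, in place of code of your own. Each camera call takes 0.05 s, during which the arm holds its last target. There are 200 camera calls.

## Working session

There is one attempt and no reset: what is moved stays moved. The work goes in short steps, Python scripts to look and compute and a tool call to move; the robot and the scene stay as the last step left them, time stands still between calls to the robot, and variables do not carry over. Pictures are saved under pics/ and viewed, at most 14 in all, crops included, and the job is handed in when it is done.

Besides the shell and the picture viewer there is one more tool, called after "Call:" as name(argument=value, ...), one argument or row to a line, values as JSON. jog_arm: Moves the arm, as the interface text tells. Its arguments: {"type":"object","properties":{"deltas":{"type":"array"},"force":{"type":"number"}},"required":["deltas"]}

```bash
mkdir -p pics
python3 - <<'E'
from plant import r
import cv2
for n in("scene","top"):
    cv2.imwrite(f"pics/{n}0.png",r.capture(n)); i=r.camera_info(n); print(n,i)
print(r.get_state())
E
```

```text
scene {'fx': 442.89331777889737, 'fy': 442.89331777889737, 'cx': 320.9661971029817, 'cy': 197.7602249548854, 'view': array([[-0.37076885,  0.92871568,  0.00420038,  0.26876119],
       [-0.76819719, -0.30922086,  0.56058499,  0.37732402],
       [ 0.52192292,  0.20462074,  0.82808624, -1.52860388],
       [ 0.        ,  0.        ,  0.        ,  1.        ]])}
top {'fx': 364.9428096665702, 'fy': 364.9428096665702, 'cx': 311.032868072697, 'cy': 191.78300389150044, 'view': array([[-2.66078425e-02, -9.99645498e-01, -9.49268783e-04,
        -8.24028689e-02],
       [ 9.96833028e-01, -2.66041465e-02,  7.49408623e-02,
        -5.90814529e-01],
       [-7.49395501e-02,  1.04775219e-03,  9.97187528e-01,
        -1.19385811e+00],
       [ 0.00000000e+00,  0.00000000e+00,  0.00000000e+00,
         1.00000000e+00]])}
{'time_s': 0.1, 'joints': array([ 9.18511087e+01,  2.05879539e+01,  6.39310886e-01, -1.70742138e-02,
       -7.01369968e+01, -1.65054752e+01]), 'qd': array([ 0.07338316,  0.00740154,  0.11316904, -0.04697134,  0.00388054,
       -0.01522358]), 'joint_torque': array([-2.09926337e-03, -5.84162378e+01,  2.93753189e+01,  7.01554433e+00,
        1.02132460e-02, -4.06523191e-05]), 'tcp_pos': array([0.17070693, 0.65263164, 0.24471361]), 'eef_rot': array([ 1.79913329e+02, -8.94271031e-03, -1.46601731e+01]), 'contact_force': array([0.29607144, 1.04895989, 0.27395551]), 'moment': array([-0.01110623,  0.0387703 , -0.01675833]), 'gripper_force': 0.0, 'gripper_width': 0.08760798270663812}
```

View pics/scene0.png

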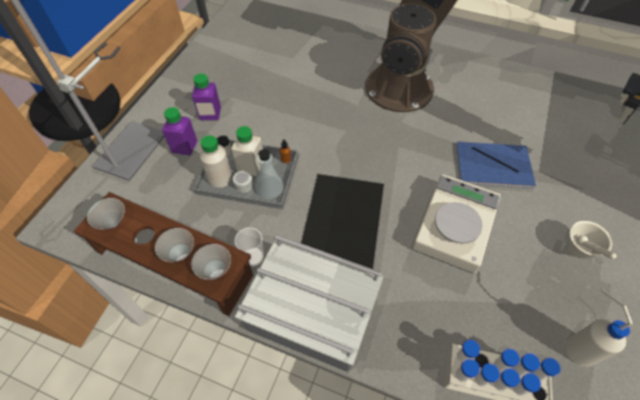

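View pics/top0.png

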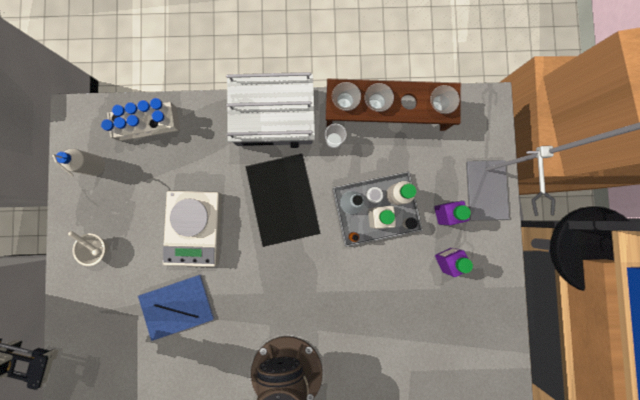

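```bash
cat > h.py <<'E'
from plant import r
import numpy as np, cv2
C={n:r.camera_info(n) for n in("scene","top")}
def proj(n,p):
    c=C[n]; q=(c["view"]@np.append(p,1))[:3]
    return np.array([c["cx"]+c["fx"]*q[0]/-q[2], c["cy"]-c["fy"]*q[1]/-q[2]])
def back(n,uv,z):
    c=C[n]; V=c["view"]; R,t=V[:3,:3],V[:3,3]
    o=-R.T@t; d=R.T@np.array([(uv[0]-c["cx"])/c["fx"],-(uv[1]-c["cy"])/c["fy"],-1])
    return o+d*(z-o[2])/d[2]
def crop(n,src,x,y,w,h,k,out):
    im=cv2.imread(src) if isinstance(src,str) else src
    im=cv2.resize(im[y:y+h,x:x+w],None,fx=k,fy=k,interpolation=cv2.INTER_CUBIC)
    for i in range(0,w,10):
        L=10 if i%50 else 20
        cv2.line(im,(i*k,0),(i*k,L),(0,0,255),1)
        if (x+i)%20==0: cv2.putText(im,str(x+i),(i*k,30),0,.4,(0,0,255),1)
    for i in range(0,h,10):
        cv2.line(im,(0,i*k),(10,i*k),(0,0,255),1)
        if (y+i)%20==0: cv2.putText(im,str(y+i),(12,i*k+4),0,.4,(0,0,255),1)
    cv2.imwrite(out,im)
E
python3 - <<'E'
from h import *
crop("top","pics/top0.png",320,160,120,95,6,"pics/topc.png")
crop("scene","pics/scene0.png",180,110,130,100,6,"pics/scenec.png")
E
```

```text
(no output)
```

View pics/topc.png

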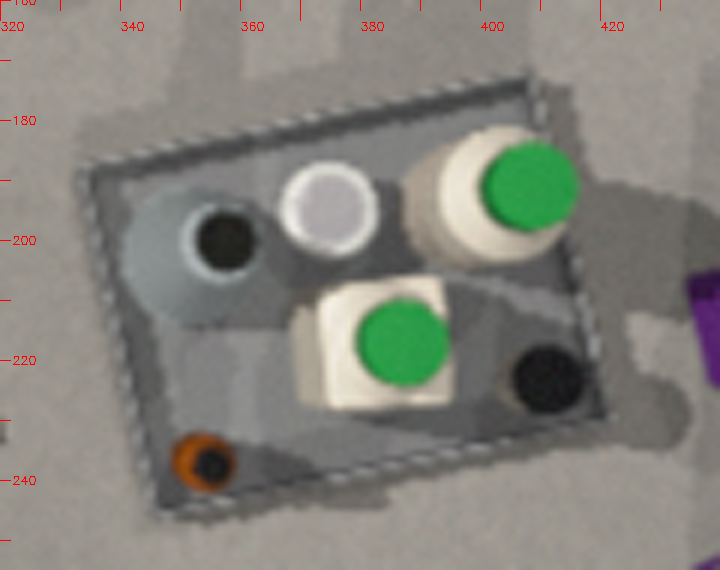

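View pics/scenec.png

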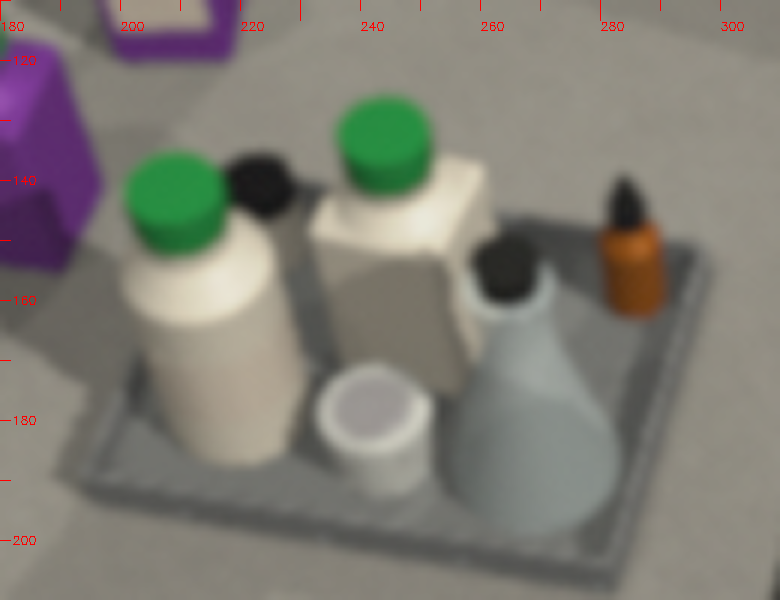

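```bash
cat > m.py <<'E'
from h import *
t=lambda x,y:(320+(x+.5)/6-.5,160+(y+.5)/6-.5)
s=lambda x,y:(180+(x+.5)/6-.5,110+(y+.5)/6-.5)
O={'round':(t(530,186),s(178,186),.169),'square':(t(403,341),s(385,130),.156),'flask':(t(225,240),s(508,262),.160),'tin':(t(329,208),s(372,405),.044),
'jar':(t(548,378),s(258,180),.059)}
E
python3 - <<'E'
from m import *
for k,(a,b,z) in O.items(): print(k,back("top",a,z).round(4),back("scene",b,z).round(4))
print('tray');P=[]
for c in [(85,168),(535,78),(605,415),(160,515)]: P.append(back("top",t(*c),.026)[:2])
P=np.array(P);print(P.round(4),P.mean(0)); d=P-np.roll(P,1,0);print(np.hypot(*d.T),np.degrees(np.arctan2(d[:,1],d[:,0])))
print('mat');P=np.array([back("top",c,.003)[:2] for c in[(246,166),(301.5,154),(319.5,234.5),(263.5,245.5)]])
print(P.round(4),P.mean(0)); d=P-np.roll(P,1,0);print(np.hypot(*d.T),np.degrees(np.arctan2(d[:,1],d[:,0])))
print('pan',back("top",(188,217),.085),back("scene",(459,222.5),.085))
im=cv2.imread("pics/top0.png")
g=(im[...,1]>1.6*im[...,2])&(im[...,1]>1.6*im[...,0])&(im[...,1]>60)
n,l,st,ce=cv2.connectedComponentsWithStats(g.astype(np.uint8))
for i in range(1,n):
    if st[i,4]>50: print(st[i],ce[i].round(1),back("top",ce[i],.16).round(4))
im=cv2.resize(im[160:255,320:440],None,fx=6,fy=6,interpolation=cv2.INTER_CUBIC)
im2=cv2.resize(cv2.imread("pics/scene0.png")[110:210,180:310],None,fx=6,fy=6,interpolation=cv2.INTER_CUBIC)
R={'round':[(.022,.169),(.035,.116),(.035,.004)],'square':[(.022,.156)],'flask':[(.0165,.16),(.04,.014)],'tin':[(.0265,.044),(.025,.004)],'jar':[(.019,.059)]}
for k,(a,b,z) in O.items():
    p=(back("top",a,z)+back("scene",b,z))/2
    for rr,zz in R[k]:
        q=[p*[1,1,0]+[rr*np.cos(f),rr*np.sin(f),zz] for f in np.linspace(0,6.3,60)]
        for n,I,o in(("top",im,(320,160)),("scene",im2,(180,110))):
            cv2.polylines(I,[np.int32([(proj(n,w)-o+.5)*6 for w in q])],0,(0,0,255),1)
cv2.imwrite("pics/ov.png",np.hstack([im,im2[:570,:720]])[:, :]) ; cv2.imwrite("pics/ov.png",cv2.resize(np.vstack([im[:,:720],im2[:,:720]]),None,fx=.5,fy=.5) if 0 else im)
cv2.imwrite("pics/ov2.png",im2)
E
```

```text
round [ 0.5733 -0.3817  0.169 ] [ 0.5709 -0.3795  0.169 ]
square [ 0.4996 -0.3192  0.156 ] [ 0.4974 -0.3177  0.156 ]
flask [ 0.5514 -0.2331  0.16  ] [ 0.5493 -0.2303  0.16  ]
tin [ 0.5732 -0.305   0.044 ] [ 0.5696 -0.3048  0.044 ]
jar [ 0.478  -0.4159  0.059 ] [ 0.476  -0.4144  0.059 ]
tray
[[ 0.6001 -0.174 ]
 [ 0.6436 -0.4255]
 [ 0.4564 -0.4552]
 [ 0.4084 -0.209 ]] [ 0.52712378 -0.31591732]
[0.19485879 0.25522581 0.1895537  0.25076809] [  10.37146659  -80.18836408 -170.97734001  101.02581965]
mat
[[ 0.6837  0.1208]
 [ 0.7199 -0.0691]
 [ 0.4454 -0.1227]
 [ 0.4138  0.0657]] [ 0.56571477 -0.0013163 ]
[0.2754561  0.19325428 0.27968794 0.19108564] [  11.5220617   -79.20238725 -168.94286484   99.52287678]
pan [0.51452857 0.29073454 0.085     ] [0.51648437 0.29505399 0.085     ]
[400 184  16  14 177] [407.9 190.7] [ 0.5737 -0.3841  0.16  ]
[454 206  17  14 185] [461.8 212.3] [ 0.5058 -0.5395  0.16  ]
[380 210  15  14 164] [386.7 216.8] [ 0.4986 -0.3183  0.16  ]
[456 258  17  15 194] [464.1 265. ] [ 0.3526 -0.5371  0.16  ]
```

View pics/ov.png

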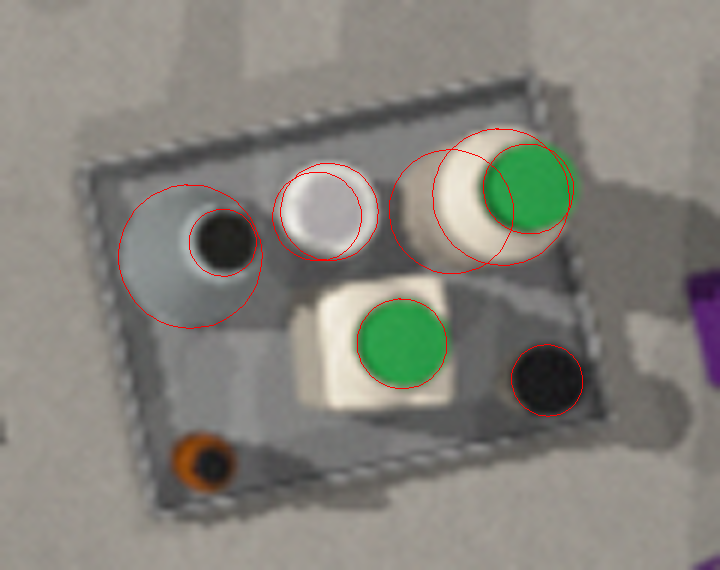

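View pics/ov2.png

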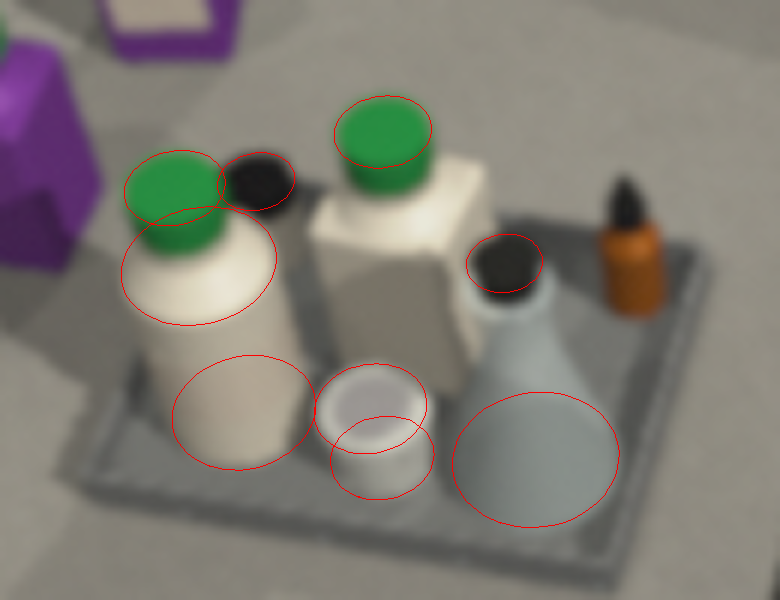

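Call:
jog_arm(
  deltas=[
    [[0.36, 2, -2, 0, 0.03], [0.36, 4, -4, 0, 0.06], [0.36, 4.5, -4.5, 0, 0.06], [0.36, 4.5, -4.5, 0, 0.06], [0.36, 4.5, -4.5, 0, 0.06], [0.36, 4.5, -4.5, 0, 0.06], [0.36, 4, -4, 0, 0.06], [0.36, 3, -5, 0, 0.04]],
  ],
  force=40,
)

```text
time_s: 1.1
tcp_pos: [0.4788, 0.3247, 0.245]
eef_rot: [180.0, 0.0, 10.1]
contact_force: [-0.1, 0.2, -0.3]
gripper_width: 0.0593
gripper_force: 0.0
```

Call:
jog_arm(
  deltas=[
    [[0.36, 1, -5.5, 0, 0], [0.36, 1, -5.5, 0, 0], [0.36, 1, -5.5, 0, 0], [0.36, 1, -5.5, 0, 0], [0.36, 1, -5.5, 0, 0], [0.36, 1, -5.5, 0, 0], [0.36, 1, -5.5, 0, 0], [0.36, 1, -5.5, 0, 0]],
  ],
)

```text
time_s: 2.1
tcp_pos: [0.5575, -0.1156, 0.2454]
eef_rot: [-180.0, 0.0, 10.0]
contact_force: [0.5, -1.0, -0.5]
gripper_width: 0.0599
gripper_force: 0.0
```

Call:
jog_arm(
  deltas=[
    [[0.36, 0.3, -5.5, 0, 0], [0.36, 0.3, -5.5, 0, 0], [0.36, 0.3, -5.5, 0, 0], [0.36, 0.3, -5, 0, 0], [0.36, 0.25, -3.5, 0, 0], [0.36, 0, -1.54, 0, 0], [0.36, 0, 0, -1, 0], [0.36, 0, 0, -1, 0]],
  ],
)

```text
time_s: 3.1
tcp_pos: [0.5719, -0.3781, 0.2247]
eef_rot: [-180.0, 0.0, 10.0]
contact_force: [0.6, 0.2, -0.6]
gripper_width: 0.0599
gripper_force: 0.0
```

Run:
```python
from h import *
im=r.capture("scene");print(r.get_state()["tcp_pos"])
crop("scene",im,180,60,130,100,6,"pics/a1.png")
```

```text
[ 0.57144224 -0.37754755  0.22306697]
```

View pics/a1.png

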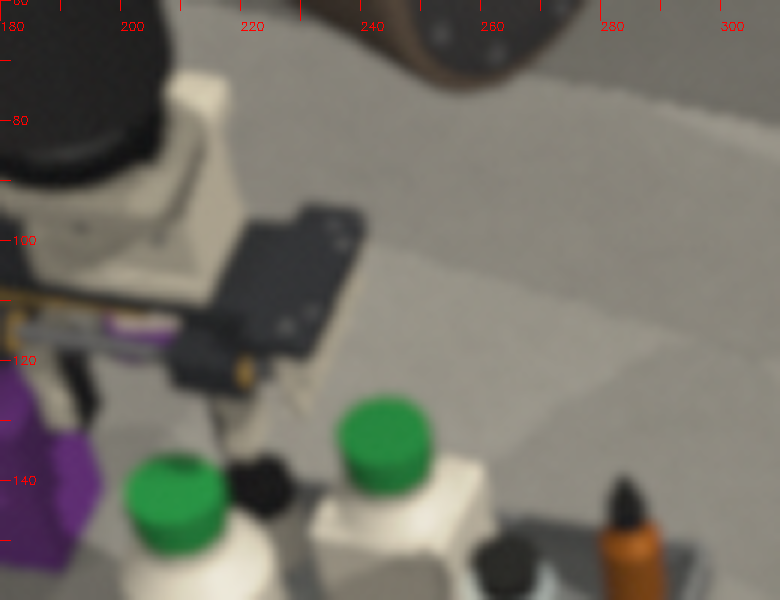

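Call:
jog_arm(
  deltas=[
    [[0.36, 0, -0.35, -1, 0], [0.36, 0, 0, -1.5, 0], [0.36, 0, 0, -1.5, 0], [0.36, 0, 0, -1.4, 0], [0.36, 0, 0, -1, 0], [0.36, 0, 0, 0, 0]],
  ],
)

```text
time_s: 3.9
tcp_pos: [0.5716, -0.3825, 0.1604]
eef_rot: [-179.9, 0.1, 10.0]
contact_force: [0.1, 0.5, 0.7]
gripper_width: 0.0591
gripper_force: 0.0
```

Call:
jog_arm(
  deltas=[
    [[-0.3, 0, 0, 0, 0], [-0.3, 0, 0, 0, 0], [-0.3, 0, 0, 0, 0], [-0.3, 0, 0, 0, 0]],
  ],
  force=40,
)

```text
time_s: 4.4
tcp_pos: [0.5723, -0.3827, 0.1622]
eef_rot: [180.0, -0.0, 10.0]
contact_force: [-0.2, 1.7, 2.8]
gripper_width: 0.043
gripper_force: 40.0
```

Call:
jog_arm(
  deltas=[
    [[-0.3, 0, 0, 0.5, 0], [-0.3, 0, 0, 1.5, 0], [-0.3, 0, 0, 3, 0], [-0.3, 0, 0, 4, 0], [-0.3, 0, 0, 4, 0], [-0.3, 0, 0, 3.5, 0], [-0.3, 0, 0, 2, 0], [-0.3, 0, 0, 0.5, 0]],
  ],
)

```text
time_s: 5.4
tcp_pos: [0.5723, -0.3829, 0.3538]
eef_rot: [179.9, -0.1, 10.0]
contact_force: [0.3, 0.2, -4.9]
gripper_width: 0.043
gripper_force: 40.0
```

Call:
jog_arm(
  deltas=[
    [[-0.3, 0.2, 1, 0, 0], [-0.3, 0.4, 2, 0, 0], [-0.3, 0.6, 3, 0, 0], [-0.3, 0.9, 4, 0, 0], [-0.3, 1, 4.5, 0, 0], [-0.3, 1, 4.5, 0, 0], [-0.3, 1, 4.5, 0, 0], [-0.3, 1, 4.5, 0, 0]],
  ],
)

```text
time_s: 6.4
tcp_pos: [0.6327, -0.0997, 0.3507]
eef_rot: [-180.0, 0.1, 10.0]
contact_force: [0.6, -0.6, -1.5]
gripper_width: 0.0433
gripper_force: 40.0
```

Call:
jog_arm(
  deltas=[
    [[-0.3, 1, 4.5, 0, 0], [-0.3, 0.7, 3.5, 0, 0], [-0.3, 0.5, 2.5, 0, 0], [-0.3, 0.3, 1.6, 0, 0], [-0.3, 0, 0, -1, 0], [-0.3, 0, 0, -2.5, 0], [-0.3, 0, 0, -4, 0], [-0.3, 0, 0, -4, 0]],
  ],
)

```text
time_s: 7.4
tcp_pos: [0.6576, 0.0171, 0.2351]
eef_rot: [180.0, 0.0, 9.9]
contact_force: [1.1, 0.2, -4.3]
gripper_width: 0.0431
gripper_force: 40.0
```

Call:
jog_arm(
  deltas=[
    [[-0.3, 0, 0, -3.5, 0], [-0.3, 0, 0, -2, 0], [-0.3, 0, 0, -1, 0], [-0.3, 0, 0, -0.5, 0], [-0.3, 0, 0, -0.3, 0], [-0.3, 0, 0, 0, 0], [-0.3, 0, 0, 0, 0]],
  ],
)

```text
time_s: 8.28
tcp_pos: [0.6584, 0.0184, 0.1642]
eef_rot: [-180.0, -0.1, 10.0]
contact_force: [-0.6, 0.1, -2.6]
gripper_width: 0.0432
gripper_force: 40.0
```

Call:
jog_arm(
  deltas=[
    [[-0.3, 0, 0, -0.2, 0], [-0.3, 0, 0, -0.1, 0], [-0.3, 0, 0, 0, 0]],
  ],
)

```text
time_s: 8.65
tcp_pos: [0.6584, 0.0185, 0.1612]
eef_rot: [180.0, -0.1, 10.0]
contact_force: [-1.4, 0.7, 1.0]
gripper_width: 0.0432
gripper_force: 40.0
```

Run:
```python
from h import *
for i in range(4):
    r.capture("top"); s=r.get_state(); print(s["tcp_pos"].round(4),s["contact_force"].round(1))
```

```text
[0.6584 0.0185 0.1613] [-0.2  1.3  2.7]
[0.6585 0.0185 0.1612] [-1.5  0.4  2.3]
[0.6584 0.0185 0.1612] [-1.4  0.9  3.1]
[0.6585 0.0185 0.1612] [-1.5  1.3  4.9]
```

Call:
jog_arm(
  deltas=[
    [[0.36, 0, 0, 0, 0], [0.36, 0, 0, 0, 0], [0.36, 0, 0, 0, 0], [0.36, 0, 0, 1, 0], [0.36, 0, 0, 2.5, 0], [0.36, 0, 0, 3, 0], [0.36, -1, -2, 0, 0], [0.36, -2, -4, 0, 0]],
  ],
)

```text
time_s: 9.85
tcp_pos: [0.6279, -0.0417, 0.2257]
eef_rot: [-180.0, -0.0, 10.1]
contact_force: [0.0, -0.8, 0.5]
gripper_width: 0.0597
gripper_force: 0.0
```

Call:
jog_arm(
  deltas=[
    [[0.36, -2.5, -5, 0, 0], [0.36, -2.5, -5, 0, 0], [0.36, -2.5, -5, 0, 0], [0.36, -2.5, -5, 0, 0], [0.36, -2, -4.5, 0, 0], [0.36, -1, -3.2, 0, 0], [0.36, 0, 0, -2, 0], [0.36, 0, 0, 0, 0]],
  ],
)

```text
time_s: 10.85
tcp_pos: [0.4963, -0.3189, 0.2041]
eef_rot: [-179.9, 0.2, 9.9]
contact_force: [-0.5, 0.1, 0.1]
gripper_width: 0.0592
gripper_force: 0.0
```

Call:
jog_arm(
  deltas=[
    [[0.36, 0.1, 0, -1.5, 0], [0.36, 0, 0, -1.8, 0], [0.36, 0, 0, -1.5, 0], [0.36, 0, 0, -1, 0], [-0.3, 0, 0, 0, 0], [-0.3, 0, 0, 0, 0], [-0.3, 0, 0, 0, 0], [-0.3, 0, 0, 0, 0]],
  ],
)

```text
time_s: 11.85
tcp_pos: [0.4994, -0.3187, 0.1481]
eef_rot: [180.0, -0.1, 10.0]
contact_force: [1.6, 1.3, 1.3]
gripper_width: 0.0427
gripper_force: 40.0
```

Run:
```python
from h import *
for i in range(2):
    im=r.capture("top"); s=r.get_state(); print(s["tcp_pos"].round(4),s["contact_force"].round(1),s["gripper_width"],s["gripper_force"])
cv2.imwrite("pics/b0.png",im)
```

```text
[ 0.4994 -0.3188  0.1481] [0.9 0.1 1.8] 0.04353430759249041 40.00024080276489
[ 0.4994 -0.3187  0.1481] [0.3 0.6 1.9] 0.04326003190596298 40.00041425228119
```

Call:
jog_arm(
  deltas=[
    [[-0.3, 0, 0, 0.5, 0], [-0.3, 0, 0, 1.5, 0], [-0.3, 0, 0, 3, 0], [-0.3, 0, 0, 4, 0], [-0.3, 0, 0, 4, 0], [-0.3, 0, 0, 3.5, 0], [-0.3, 0, 0, 2, 0], [-0.3, 0, 0, 0.5, 0]],
  ],
)

```text
time_s: 12.95
tcp_pos: [0.4993, -0.3188, 0.3397]
eef_rot: [179.9, -0.1, 10.0]
contact_force: [-0.1, 0.8, -3.1]
gripper_width: 0.0431
gripper_force: 40.0
```

Call:
jog_arm(
  deltas=[
    [[-0.3, -0.3, 1, 0, 0], [-0.3, -0.3, 2.5, 0, 0], [-0.3, -0.3, 4, 0, 0], [-0.3, -0.3, 4.5, 0, 0], [-0.3, -0.3, 4.5, 0, 0], [-0.3, -0.3, 4.5, 0, 0], [-0.3, -0.3, 4, 0, 0], [-0.3, -0.3, 3, 0, 0]],
  ],
)

```text
time_s: 13.95
tcp_pos: [0.4738, -0.0369, 0.3364]
eef_rot: [-180.0, 0.1, 10.0]
contact_force: [0.9, -0.3, -2.7]
gripper_width: 0.0435
gripper_force: 40.0
```

Call:
jog_arm(
  deltas=[
    [[-0.3, -0.3, 1.5, 0, 0], [-0.3, 0, 0.6, 0, 0], [-0.3, 0, 0, -1, 0], [-0.3, 0, 0, -2.5, 0], [-0.3, 0, 0, -4, 0], [-0.3, 0, 0, -4, 0], [-0.3, 0, 0, -3.5, 0], [-0.3, 0, 0, -2, 0]],
  ],
)

```text
time_s: 14.95
tcp_pos: [0.4707, -0.0191, 0.1649]
eef_rot: [180.0, 0.2, 9.9]
contact_force: [0.0, 0.2, -2.7]
gripper_width: 0.043
gripper_force: 40.0
```

Call:
jog_arm(
  deltas=[
    [[-0.3, 0, 0, -1, 0], [-0.3, 0, 0, -0.5, 0], [-0.3, 0, 0, -0.3, 0], [-0.3, 0, 0, -0.1, 0], [-0.3, 0, 0, -0.1, 0], [-0.3, 0, 0, 0, 0], [-0.3, 0, 0, 0, 0]],
  ],
)

```text
time_s: 15.82
tcp_pos: [0.4722, -0.0176, 0.1478]
eef_rot: [-180.0, -0.0, 10.0]
contact_force: [-0.2, -0.4, -3.0]
gripper_width: 0.0432
gripper_force: 40.0
```

Call:
jog_arm(
  deltas=[
    [[-0.3, 0, 0, -0.1, 0], [-0.3, 0, 0, 0, 0], [-0.3, 0, 0, 0, 0]],
  ],
)

```text
time_s: 16.2
tcp_pos: [0.4724, -0.0176, 0.1471]
eef_rot: [-180.0, -0.1, 10.0]
contact_force: [-1.6, 2.8, 5.0]
gripper_width: 0.0431
gripper_force: 40.0
```

Call:
jog_arm(
  deltas=[
    [[0.36, 0, 0, 0, 0], [0.36, 0, 0, 0, 0], [0.36, 0, 0, 0, 0], [0.36, 0, 0, 1, 0], [0.36, 0, 0, 2.5, 0], [0.36, 0, 0, 3, 0], [0.36, 1.5, -2, 0, 0], [0.36, 1.5, -4, 0, 0]],
  ],
)

```text
time_s: 17.2
tcp_pos: [0.5031, -0.0775, 0.2131]
eef_rot: [-180.0, -0.1, 10.1]
contact_force: [0.1, 0.2, -0.6]
gripper_width: 0.0594
gripper_force: 0.0
```

Call:
jog_arm(
  deltas=[
    [[0.36, 1.5, -5, 0, 0], [0.36, 1.5, -5, 0, 0], [0.36, 1.2, -4, 0, 0], [0.36, 0.6, -1.4, 0, 0], [0.36, 0, 0, 0, 0], [0.36, 0, 0, 0, 0]],
  ],
)

```text
time_s: 17.95
tcp_pos: [0.5499, -0.2309, 0.2118]
eef_rot: [-180.0, -0.0, 10.0]
contact_force: [-0.2, -0.0, 0.6]
gripper_width: 0.0598
gripper_force: 0.0
```

Run:
```python
from h import *
s=r.get_state(); print(s["tcp_pos"].round(4),s["contact_force"].round(1))
crop("scene",r.capture("scene"),200,80,130,100,6,"pics/c0.png")
```

```text
[ 0.5499 -0.2309  0.2118] [-0.2 -0.   0.6]
```

View pics/c0.png

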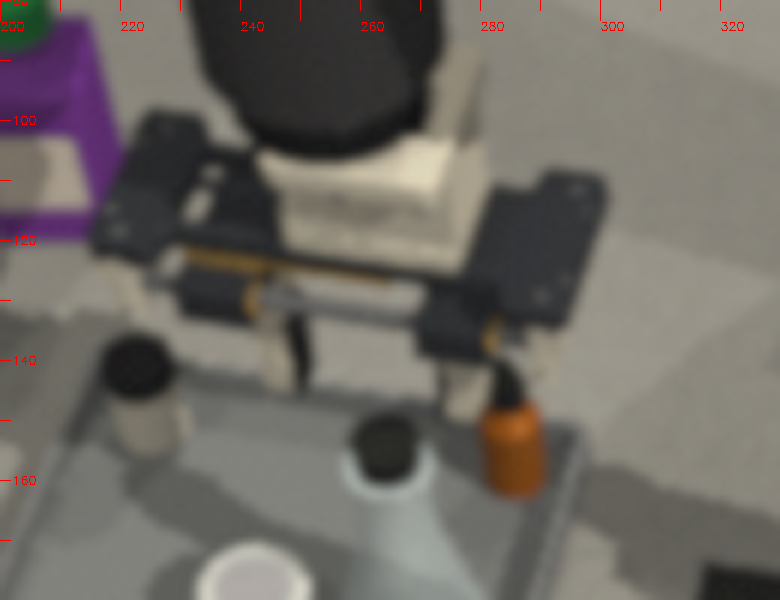

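Call:
jog_arm(
  deltas=[
    [[0.36, 0, -0.1, -1.5, 0], [0.36, 0, 0, -2.5, 0], [0.36, 0, 0, -2.5, 0], [0.36, 0, 0, -1.7, 0], [0.36, 0, 0, -1, 0], [0.36, 0, 0, 0, 0]],
  ],
)

```text
time_s: 18.75
tcp_pos: [0.5499, -0.2325, 0.119]
eef_rot: [-180.0, 0.1, 10.0]
contact_force: [1.0, -0.2, 0.9]
gripper_width: 0.0595
gripper_force: 0.0
```

Call:
jog_arm(
  deltas=[
    [[-0.6, 0, 0, 0, 0], [-0.6, 0, 0, 0, 0], [-0.6, 0, 0, 0, 0], [-0.6, 0, 0, 0, 0], [-0.6, 0, 0, 0, 0], [-0.6, 0, 0, 0, 0]],
  ],
  force=30,
)

```text
time_s: 19.5
tcp_pos: [0.5505, -0.2326, 0.1202]
eef_rot: [180.0, -0.1, 10.0]
contact_force: [-1.0, 2.8, 5.4]
gripper_width: 0.0368
gripper_force: 30.0
```

Run:
```python
from h import *
for i in range(4):
    im=r.capture("scene"); s=r.get_state(); print(s["tcp_pos"].round(4),s["contact_force"].round(1),s["gripper_width"],s["gripper_force"],s["moment"].round(2))
crop("scene",im,210,110,110,95,7,"pics/c1.png")
```

```text
[ 0.5505 -0.2326  0.1202] [-1.1  1.6  5.5] 0.03697554660856789 30.000473201216664 [ 0.77  0.2  -0.04]
[ 0.5505 -0.2327  0.1202] [0.2 2.1 5.9] 0.03643382188242866 30.000526937947143 [ 0.75  0.23 -0.04]
[ 0.5505 -0.2326  0.1202] [-0.7  2.8  6.6] 0.03647995084793386 30.000409053463954 [0.78 0.2  0.04]
[ 0.5505 -0.2326  0.1202] [-0.   2.2  6. ] 0.036831483410743965 30.000459405127913 [0.78 0.2  0.04]
```

View pics/c1.png

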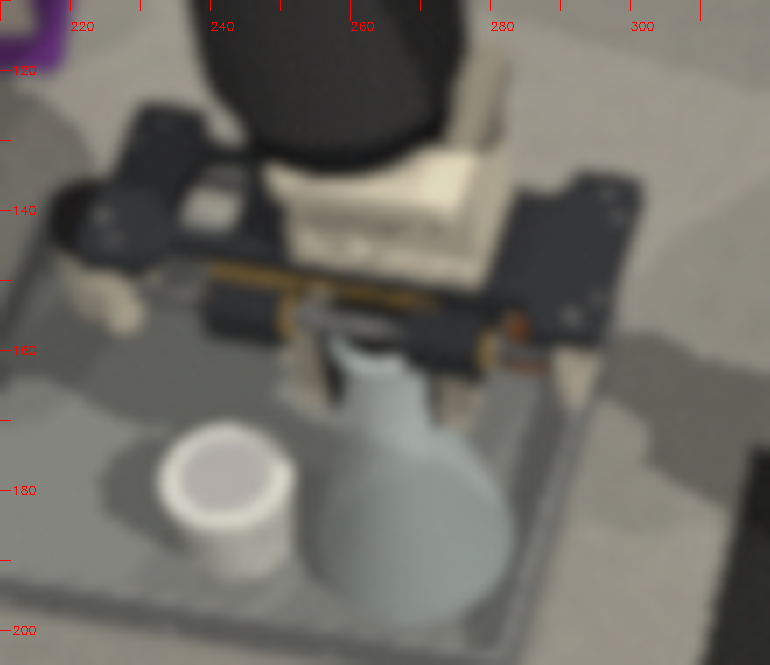

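Call:
jog_arm(
  deltas=[
    [[0.1, 0, 0, 0, 0], [0.1, 0, 0, 0, 0], [0.1, 0, 0, 0.2, 0], [0.1, 0, 0, 0.2, 0], [-0.6, 0, 0, 0, 0], [-0.6, 0, 0, 0, 0], [-0.6, 0, 0, 0, 0], [-0.6, 0, 0, 0, 0]],
  ],
)

```text
time_s: 20.7
tcp_pos: [0.5501, -0.2326, 0.1237]
eef_rot: [-180.0, -0.0, 10.0]
contact_force: [-0.5, 1.3, 1.9]
gripper_width: 0.0366
gripper_force: 30.0
```

Run:
```python
from h import *
for i in range(3):
    im=r.capture("scene"); s=r.get_state(); print(s["tcp_pos"].round(4),s["contact_force"].round(1),s["gripper_width"],s["gripper_force"],s["moment"].round(2))
```

```text
[ 0.5501 -0.2326  0.1237] [-0.3  2.   2. ] 0.03654202834590901 30.00019294966478 [0.46 0.05 0.  ]
[ 0.5502 -0.2326  0.1237] [-0.4  2.   2.3] 0.03711694538766276 30.000132328423206 [ 0.55  0.09 -0.02]
[ 0.5502 -0.2326  0.1237] [-0.4  2.3  2.4] 0.0367635033503463 30.000254689366557 [0.56 0.09 0.02]
```

Call:
jog_arm(
  deltas=[
    [[-0.6, 0, 0, 0.5, 0], [-0.6, 0, 0, 1.5, 0], [-0.6, 0, 0, 3, 0], [-0.6, 0, 0, 4, 0], [-0.6, 0, 0, 4, 0], [-0.6, 0, 0, 3.5, 0], [-0.6, 0, 0, 2, 0], [-0.6, 0, 0, 0.5, 0]],
  ],
)

```text
time_s: 21.85
tcp_pos: [0.5504, -0.2329, 0.3158]
eef_rot: [179.9, -0.2, 10.0]
contact_force: [-0.1, -0.4, -2.0]
gripper_width: 0.0367
gripper_force: 30.0
```

Call:
jog_arm(
  deltas=[
    [[-0.6, 0.2, 1, 0, 0], [-0.6, 0.2, 2.5, 0, 0], [-0.6, 0.2, 4, 0, 0], [-0.6, 0.2, 4.5, 0, 0], [-0.6, 0.2, 4.5, 0, 0], [-0.6, 0.2, 3.5, 0, 0], [-0.6, 0.2, 2.3, 0, 0], [-0.6, 0.1, 1, 0, 0]],
  ],
)

```text
time_s: 22.85
tcp_pos: [0.5646, 0.002, 0.3123]
eef_rot: [-180.0, 0.1, 10.1]
contact_force: [-0.6, 0.0, -2.7]
gripper_width: 0.0368
gripper_force: 30.0
```

Call:
jog_arm(
  deltas=[
    [[-0.6, 0, 0, -1, 0], [-0.6, 0, 0, -2.5, 0], [-0.6, 0, 0, -4, 0], [-0.6, 0, 0, -4, 0], [-0.6, 0, 0, -3.5, 0], [-0.6, 0, 0, -2, 0], [-0.6, 0, 0, -1, 0], [-0.6, 0, 0, -0.5, 0]],
  ],
)

```text
time_s: 23.85
tcp_pos: [0.565, -0.0003, 0.128]
eef_rot: [180.0, 0.0, 9.9]
contact_force: [0.0, 0.2, -0.3]
gripper_width: 0.0367
gripper_force: 30.0
```

Call:
jog_arm(
  deltas=[
    [[-0.6, 0, 0, -0.2, 0], [-0.6, 0, 0, -0.1, 0], [-0.6, 0, 0, 0, 0], [-0.6, 0, 0, 0, 0]],
  ],
)

```text
time_s: 24.35
tcp_pos: [0.5653, 0.0005, 0.126]
eef_rot: [-180.0, -0.0, 10.0]
contact_force: [0.2, 0.9, -1.4]
gripper_width: 0.0364
gripper_force: 30.0
```

Call:
jog_arm(
  deltas=[
    [[-0.6, 0, 0, -0.1, 0], [-0.6, 0, 0, -0.1, 0], [-0.6, 0, 0, -0.1, 0], [-0.6, 0, 0, 0, 0], [-0.6, 0, 0, 0, 0]],
  ],
)

```text
time_s: 24.98
tcp_pos: [0.5651, 0.0003, 0.1227]
eef_rot: [180.0, -0.0, 10.0]
contact_force: [-0.7, 0.6, -0.0]
gripper_width: 0.0371
gripper_force: 30.0
```

Call:
jog_arm(
  deltas=[
    [[0.36, 0, 0, 0, 0], [0.36, 0, 0, 0, 0], [0.36, 0, 0, 0, 0], [0.36, 0, 0, 1, 0], [0.36, 0, 0, 2.5, 0], [0.36, 0, 0, 3.5, 0], [0.36, 0, 0, 3, 0], [0.36, 0, -2, 0, 0]],
  ],
)

```text
time_s: 25.98
tcp_pos: [0.5668, -0.0191, 0.2261]
eef_rot: [-180.0, -0.3, 10.1]
contact_force: [0.5, 0.6, -0.1]
gripper_width: 0.0596
gripper_force: 0.0
```

Call:
jog_arm(
  deltas=[
    [[0.36, 0.1, -4, 0, 0], [0.36, 0.1, -5, 0, 0], [1, 0.1, -5, 0, 0], [1, 0.1, -5, 0, 0], [1, 0.1, -5, 0, 0], [1, 0.1, -3, 0, 0], [1, 0, -1.5, 0, 0], [1, 0, 0, -2, 0]],
  ],
)

```text
time_s: 26.98
tcp_pos: [0.5714, -0.3062, 0.2034]
eef_rot: [179.9, -0.1, 9.9]
contact_force: [0.2, -0.1, 0.5]
gripper_width: 0.0877
gripper_force: 0.0
```

Call:
jog_arm(
  deltas=[
    [[1, 0, 0, -3, 0], [1, 0, 0, -3, 0], [1, 0, 0, -3, 0], [1, 0, 0, 0, 0], [1, 0, 0, 0, 0]],
  ],
)

```text
time_s: 27.6
tcp_pos: [0.5717, -0.3047, 0.1138]
eef_rot: [180.0, -0.0, 10.0]
contact_force: [0.4, 0.4, 1.0]
gripper_width: 0.0877
gripper_force: 0.0
```

Run:
```python
from h import *
s=r.get_state(); print(s["tcp_pos"].round(4),s["contact_force"].round(1))
im=r.capture("scene");cv2.imwrite("pics/d0.png",im); cv2.imwrite("pics/d0t.png",r.capture("top"))
crop("scene",im,190,90,200,140,4,"pics/d0c.png")
```

```text
[ 0.5717 -0.3047  0.1138] [0.4 0.4 1. ]
```

View pics/d0c.png

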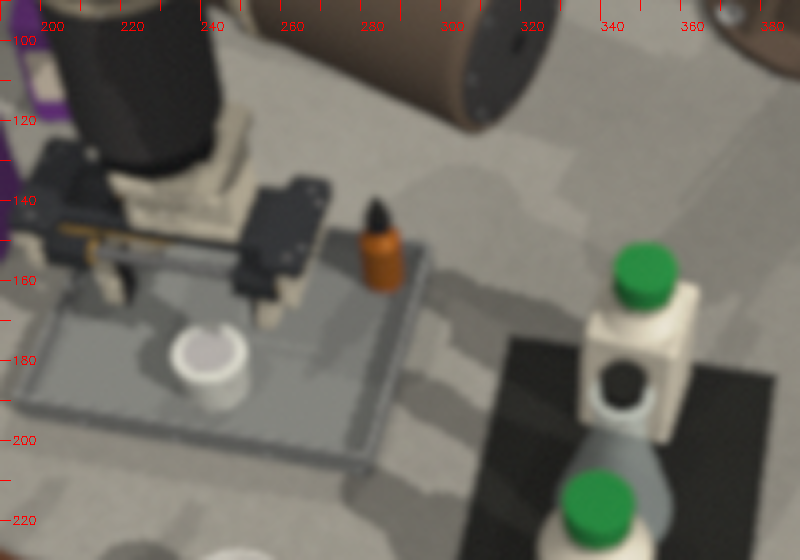

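Call:
jog_arm(
  deltas=[
    [[1, 0, 0, -2, 0], [1, 0, 0, -2.5, 0], [1, 0, 0, -2, 0], [1, 0, 0, -1, 0], [1, 0, 0, -0.3, 0], [1, 0, 0, 0, 0]],
  ],
)

```text
time_s: 28.45
tcp_pos: [0.5716, -0.3048, 0.0353]
eef_rot: [180.0, -0.1, 10.0]
contact_force: [0.2, 0.1, 0.4]
gripper_width: 0.0873
gripper_force: 0.0
```

Call:
jog_arm(
  deltas=[
    [[0, 0, 0, 0, 0], [0, 0, 0, 0, 0], [0, 0, 0, 0, 0], [0, 0, 0, 0, 0], [0, 0, 0, 0, 0], [0, 0, 0, 0, 0]],
  ],
  force=20,
)

```text
time_s: 29.2
tcp_pos: [0.5711, -0.3046, 0.0346]
eef_rot: [180.0, 0.0, 10.0]
contact_force: [-1.2, 0.4, 2.1]
gripper_width: 0.0523
gripper_force: 20.0
```

Call:
jog_arm(
  deltas=[
    [[0, 0, 0, 0.5, 0], [0, 0, 0, 2, 0], [0, 0, 0, 3.5, 0], [0, 0, 0, 4, 0], [0, 0, 0, 4.5, 0], [0, 0, 0, 4, 0], [0, 0, 0, 2.5, 0], [0, 0, 0, 1, 0]],
  ],
)

```text
time_s: 30.2
tcp_pos: [0.5714, -0.3048, 0.2564]
eef_rot: [179.9, -0.1, 10.0]
contact_force: [0.5, 0.0, -2.3]
gripper_width: 0.0525
gripper_force: 20.0
```

Call:
jog_arm(
  deltas=[
    [[0, -0.1, 1.5, 0, 0], [0, -0.2, 3, 0, 0], [0, -0.4, 4, 0, 0], [0, -0.4, 4.5, 0, 0], [0, -0.5, 5, 0, 0], [0, -0.5, 5, 0, 0], [0, -0.5, 5, 0, 0], [0, -0.5, 5, 0, 0]],
  ],
)

```text
time_s: 31.2
tcp_pos: [0.5385, 0.0273, 0.253]
eef_rot: [180.0, 0.1, 10.0]
contact_force: [1.0, 0.4, -1.4]
gripper_width: 0.0528
gripper_force: 20.0
```

Run:
```python
from h import *
for n,f,(x,y,w,h) in(("top","pics/top0.png",(160,188,64,60)),("scene","pics/scene0.png",(425,190,70,65))):
    im=cv2.imread(f)[y:y+h,x:x+w].astype(int); gray=im.mean(2)
    print(n,gray[h//2, ::4].round().astype(int))
    g=(np.ptp(im,axis=2)<14)&(gray>120)&(gray<(185))
    g=cv2.morphologyEx(g.astype(np.uint8),cv2.MORPH_OPEN,np.ones((5,5)))
    k,l,st,ce=cv2.connectedComponentsWithStats(g)
    for i in range(1,k):
        if st[i,4]>300:
            c,_=cv2.findContours((l==i).astype(np.uint8),0,1); e=cv2.fitEllipse(cv2.convexHull(max(c,key=len))); p=np.array(e[0])+(x,y)
            print(st[i],p.round(1),np.round(e[1],1),back(n,p,.085).round(4))
    p=np.array([.5155,.293,.085]); q=[proj(n,p+[.06*np.cos(a),.06*np.sin(a),0]) for a in np.linspace(0,6.3,50)]
    I=cv2.resize(cv2.imread(f)[y:y+h,x:x+w],None,fx=6,fy=6,interpolation=cv2.INTER_CUBIC)
    cv2.polylines(I,[np.int32((np.array(q)-(x,y)+.5)*6)],0,(0,0,255),1); cv2.imwrite(f"pics/p_{n}.png",I)
a,b=[cv2.imread(f"pics/p_{n}.png")[:360,:384] for n in("top","scene")]
cv2.imwrite("pics/p.png",np.hstack([a,b]))
```

```text
top [152 161 231 182 182 184 184 184 185 183 183 187 140 169 152  86]
[ 11  27  36  21 479] [188.3 222.3] [26.6 35.4] [0.4978 0.2897 0.085 ]
scene [156 155 130 166 171 171 171 172 174 174 174 171 170 170 179 213 213 176]
[  10   13   46   40 1422] [458.1 222.3] [37.8 47.4] [0.5169 0.2927 0.085 ]
```

View pics/p.png

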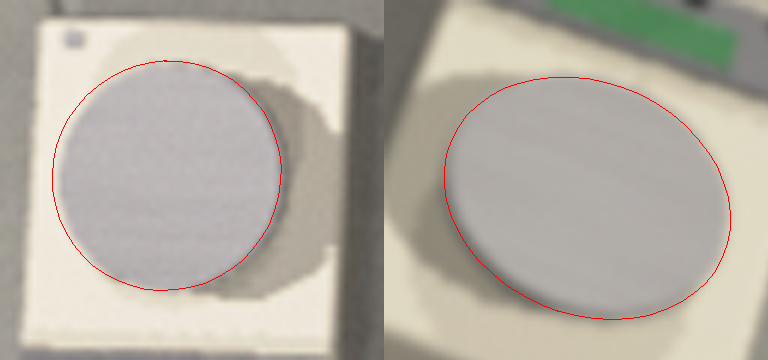

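Call:
jog_arm(
  deltas=[
    [[0, -0.4, 5, 0, 0], [0, -0.4, 5, 0, 0], [0, -0.5, 5, 0, 0], [0, -0.4, 4.5, 0, 0], [0, -0.4, 4, 0, 0], [0, -0.3, 2.1, 0, 0], [0, 0, 1, 0, 0], [0, 0, 0, -1, 0]],
  ],
)

```text
time_s: 32.2
tcp_pos: [0.5162, 0.2915, 0.2444]
eef_rot: [-180.0, -0.0, 10.0]
contact_force: [0.1, 0.1, -1.4]
gripper_width: 0.0525
gripper_force: 20.0
```

Call:
jog_arm(
  deltas=[
    [[0, 0, 0, -2.5, 0], [0, 0, 0, -3, 0], [0, 0, 0, -3, 0], [0, 0, 0, -2.5, 0], [0, 0, 0, -1, 0], [0, 0, 0, -0.4, 0], [0, 0, 0, 0, 0], [0, 0, 0, 0, 0]],
  ],
)

```text
time_s: 33.2
tcp_pos: [0.5165, 0.2917, 0.1215]
eef_rot: [-179.9, -0.1, 10.0]
contact_force: [0.5, 0.4, -0.8]
gripper_width: 0.0523
gripper_force: 20.0
```

Call:
jog_arm(
  deltas=[
    [[0, 0, 0, -0.2, 0], [0, 0, 0, -0.2, 0], [0, 0, 0, -0.1, 0], [0, 0, 0, 0, 0], [0, 0, 0, 0, 0]],
  ],
)

```text
time_s: 33.83
tcp_pos: [0.516, 0.2913, 0.1156]
eef_rot: [180.0, 0.0, 10.0]
contact_force: [-2.3, -0.4, 1.1]
gripper_width: 0.0527
gripper_force: 20.0
```

Call:
jog_arm(
  deltas=[
    [[0.8, 0, 0, 0, 0], [0.8, 0, 0, 0, 0], [0.8, 0, 0, 0, 0], [0.8, 0, 0, 1, 0], [0.8, 0, 0, 3, 0], [0.36, 0, 0, 4, 0], [0.36, 0, 0, 3, 0], [0.36, 0.5, -3, 0, 0]],
  ],
)

```text
time_s: 34.83
tcp_pos: [0.5224, 0.2631, 0.2293]
eef_rot: [-179.8, -0.3, 10.1]
contact_force: [-1.2, -1.1, -0.6]
gripper_width: 0.0604
gripper_force: 0.0
```

Call:
jog_arm(
  deltas=[
    [[0.36, 0.9, -5, 0, 0], [0.36, 0.9, -5, 0, 0], [0.36, 0.9, -5, 0, 0], [0.36, 0.9, -5, 0, 0], [0.36, 0.6, -4, 0, 0], [0.36, 0.2, -2.1, 0, 0], [0.36, 0, 0, 0, 0], [0.36, 0, 0, 0, 0]],
  ],
)

```text
time_s: 35.83
tcp_pos: [0.5651, 0.0006, 0.226]
eef_rot: [-180.0, -0.0, 10.0]
contact_force: [0.5, -0.8, -0.2]
gripper_width: 0.0598
gripper_force: 0.0
```

Run:
```python
from h import *
s=r.get_state(); print(s["tcp_pos"].round(4),s["contact_force"].round(1))
im=r.capture("scene")
crop("scene",im,300,60,200,140,4,"pics/e0c.png")
```

```text
[0.5651 0.0006 0.226 ] [ 0.5 -0.8 -0.2]
```

View pics/e0c.png

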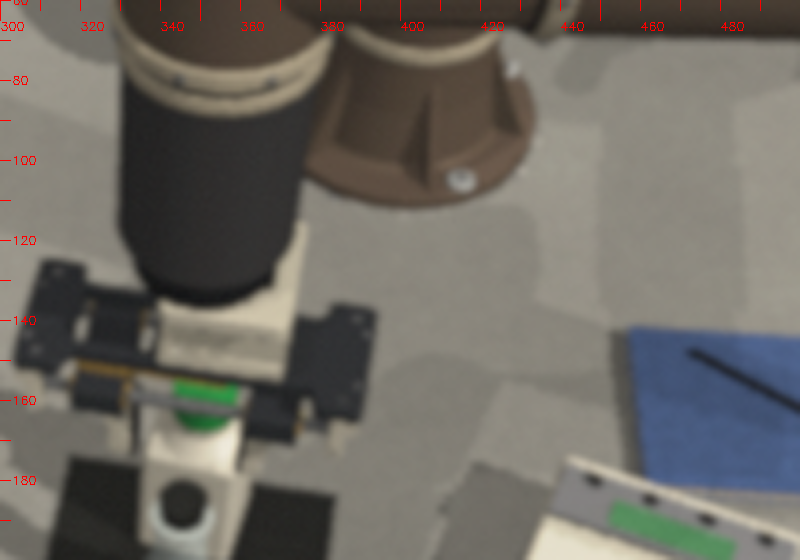

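Call:
jog_arm(
  deltas=[
    [[0.36, 0, 0, -2, 0], [0.36, 0, 0, -3, 0], [0.36, 0, 0, -3, 0], [0.36, 0, 0, -1.5, 0], [0.36, 0, 0, -0.8, 0], [0.36, 0, 0, 0, 0]],
  ],
)

```text
time_s: 36.62
tcp_pos: [0.5653, 0.0006, 0.1227]
eef_rot: [180.0, 0.0, 10.0]
contact_force: [-0.0, 0.3, 0.1]
gripper_width: 0.0594
gripper_force: 0.0
```

Call:
jog_arm(
  deltas=[
    [[-0.6, 0, 0, 0, 0], [-0.6, 0, 0, 0, 0], [-0.6, 0, 0, 0, 0], [-0.6, 0, 0, 0, 0], [-0.6, 0, 0, 0, 0], [-0.6, 0, 0, 0, 0]],
  ],
  force=30,
)

```text
time_s: 37.38
tcp_pos: [0.5655, 0.0005, 0.1231]
eef_rot: [-180.0, -0.1, 10.0]
contact_force: [-0.4, 1.2, 5.9]
gripper_width: 0.0366
gripper_force: 30.0
```

Call:
jog_arm(
  deltas=[
    [[-0.6, 0, 0, 0.5, 0], [-0.6, 0, 0, 1.5, 0], [-0.6, 0, 0, 3, 0], [-0.6, 0, 0, 4, 0], [-0.6, 0, 0, 4, 0], [-0.6, 0, 0, 3.5, 0], [-0.6, 0, 0, 2, 0], [-0.6, 0, 0, 0.5, 0]],
  ],
)

```text
time_s: 38.38
tcp_pos: [0.5653, 0.0003, 0.3146]
eef_rot: [-180.0, -0.2, 10.0]
contact_force: [-1.5, -0.2, -2.2]
gripper_width: 0.0367
gripper_force: 30.0
```

Call:
jog_arm(
  deltas=[
    [[-0.6, -0.2, -1, 0, 0], [-0.6, -0.2, -2.5, 0, 0], [-0.6, -0.2, -4, 0, 0], [-0.6, -0.2, -4.5, 0, 0], [-0.6, -0.2, -4.5, 0, 0], [-0.6, -0.2, -3.5, 0, 0], [-0.6, -0.2, -2.3, 0, 0], [-0.6, -0.1, -1, 0, 0]],
  ],
)

```text
time_s: 39.38
tcp_pos: [0.549, -0.2342, 0.311]
eef_rot: [-179.9, 0.2, 9.9]
contact_force: [-0.1, 0.7, -2.8]
gripper_width: 0.0367
gripper_force: 30.0
```

Call:
jog_arm(
  deltas=[
    [[-0.6, 0, 0, -1, 0], [-0.6, 0, 0, -2.5, 0], [-0.6, 0, 0, -4, 0], [-0.6, 0, 0, -4, 0], [-0.6, 0, 0, -3.5, 0], [-0.6, 0, 0, -2, 0], [-0.6, 0, 0, -1, 0], [-0.6, 0, 0, -0.4, 0]],
  ],
)

```text
time_s: 40.38
tcp_pos: [0.5501, -0.2321, 0.1281]
eef_rot: [-180.0, 0.0, 10.0]
contact_force: [-0.4, 0.3, -2.3]
gripper_width: 0.0367
gripper_force: 30.0
```

Call:
jog_arm(
  deltas=[
    [[-0.6, 0, 0, -0.1, 0], [-0.6, 0, 0, 0, 0], [-0.6, 0, 0, 0, 0]],
  ],
)

```text
time_s: 40.75
tcp_pos: [0.5504, -0.2327, 0.1282]
eef_rot: [180.0, -0.1, 10.0]
contact_force: [-0.2, -0.7, -2.3]
gripper_width: 0.0369
gripper_force: 30.0
```

Call:
jog_arm(
  deltas=[
    [[-0.6, 0, 0, -0.2, 0], [-0.6, 0, 0, -0.1, 0], [-0.6, 0, 0, -0.1, 0], [-0.6, 0, 0, 0, 0], [-0.6, 0, 0, 0, 0]],
  ],
)

```text
time_s: 41.38
tcp_pos: [0.5504, -0.2329, 0.1244]
eef_rot: [180.0, -0.0, 10.0]
contact_force: [-1.2, 0.6, 6.2]
gripper_width: 0.0368
gripper_force: 30.0
```

Call:
jog_arm(
  deltas=[
    [[0.36, 0, 0, 0, 0], [0.36, 0, 0, 0, 0], [0.36, 0, 0, 0, 0], [0.36, 0, 0, 1, 0], [0.36, 0, 0, 2.5, 0], [0.36, 0, 0, 3.5, 0], [0.36, 0, 0, 2.5, 0], [0.36, -1, 2.5, 0, 0]],
  ],
)

```text
time_s: 42.38
tcp_pos: [0.5417, -0.2085, 0.2215]
eef_rot: [179.9, -0.3, 9.9]
contact_force: [0.3, 0.5, -1.4]
gripper_width: 0.0593
gripper_force: 0.0
```

Call:
jog_arm(
  deltas=[
    [[0.36, -1.8, 5, 0, 0], [0.36, -1.8, 5, 0, 0], [0.36, -1.8, 5, 0, 0], [0.36, -1.4, 4, 0, 0], [0.36, 0, 0, -1, 0], [0.36, 0, 0, -2, 0], [0.36, 0, 0, 0, 0], [0.36, 0, 0, 0, 0]],
  ],
)

```text
time_s: 43.38
tcp_pos: [0.4725, -0.0182, 0.1891]
eef_rot: [180.0, -0.0, 9.9]
contact_force: [0.8, -0.5, 0.7]
gripper_width: 0.0598
gripper_force: 0.0
```

Call:
jog_arm(
  deltas=[
    [[0.36, 0, 0, -1.5, 0], [0.36, 0, 0, -1.5, 0], [0.36, 0, 0.05, -0.8, 0], [0.36, 0, 0, -0.4, 0], [0.36, 0, 0, 0, 0]],
  ],
)

```text
time_s: 44.0
tcp_pos: [0.472, -0.0172, 0.1463]
eef_rot: [180.0, 0.0, 10.0]
contact_force: [0.0, 0.2, 0.0]
gripper_width: 0.0594
gripper_force: 0.0
```

Call:
jog_arm(
  deltas=[
    [[-0.3, 0, 0, 0, 0], [-0.3, 0, 0, 0, 0], [-0.3, 0, 0, 0, 0], [-0.3, 0, 0, 0, 0], [-0.3, 0, 0, 0, 0]],
  ],
  force=40,
)

```text
time_s: 44.62
tcp_pos: [0.4723, -0.0172, 0.1469]
eef_rot: [180.0, -0.0, 10.0]
contact_force: [0.3, -1.1, 3.4]
gripper_width: 0.0435
gripper_force: 40.0
```

Call:
jog_arm(
  deltas=[
    [[-0.3, 0, 0, 0.5, 0], [-0.3, 0, 0, 1.5, 0], [-0.3, 0, 0, 3, 0], [-0.3, 0, 0, 4, 0], [-0.3, 0, 0, 4, 0], [-0.3, 0, 0, 3.5, 0], [-0.3, 0, 0, 2, 0], [-0.3, 0, 0, 0.5, 0]],
  ],
)

```text
time_s: 45.62
tcp_pos: [0.4721, -0.017, 0.3374]
eef_rot: [-180.0, -0.1, 10.0]
contact_force: [-0.9, 0.2, -4.0]
gripper_width: 0.0433
gripper_force: 40.0
```

Call:
jog_arm(
  deltas=[
    [[-0.3, 0.3, -1, 0, 0], [-0.3, 0.3, -2.5, 0, 0], [-0.3, 0.3, -4, 0, 0], [-0.3, 0.3, -4.5, 0, 0], [-0.3, 0.3, -4.5, 0, 0], [-0.3, 0.3, -4.5, 0, 0], [-0.3, 0.3, -4, 0, 0], [-0.3, 0.3, -3, 0, 0]],
  ],
)

```text
time_s: 46.62
tcp_pos: [0.4952, -0.2992, 0.3344]
eef_rot: [-179.9, 0.2, 9.9]
contact_force: [-0.2, 0.9, -3.3]
gripper_width: 0.0432
gripper_force: 40.0
```

Call:
jog_arm(
  deltas=[
    [[-0.3, 0.3, -1.5, 0, 0], [-0.3, 0, -0.65, 0, 0], [-0.3, 0, 0, -1, 0], [-0.3, 0, 0, -2.5, 0], [-0.3, 0, 0, -4, 0], [-0.3, 0, 0, -4, 0], [-0.3, 0, 0, -3.5, 0], [-0.3, 0, 0, -2, 0]],
  ],
)

```text
time_s: 47.62
tcp_pos: [0.498, -0.317, 0.1641]
eef_rot: [-179.9, 0.1, 10.0]
contact_force: [-0.0, -0.2, -2.7]
gripper_width: 0.0433
gripper_force: 40.0
```

Call:
jog_arm(
  deltas=[
    [[-0.3, 0, 0, -1, 0], [-0.3, 0, 0, -0.5, 0], [-0.3, 0, 0, 0, 0], [-0.3, 0, 0, 0, 0]],
  ],
)

```text
time_s: 48.12
tcp_pos: [0.4996, -0.3188, 0.1525]
eef_rot: [180.0, -0.1, 10.0]
contact_force: [0.1, -0.7, -3.9]
gripper_width: 0.0435
gripper_force: 40.0
```

Target z is .1479.

Call:
jog_arm(
  deltas=[
    [[-0.3, 0, 0, -0.2, 0], [-0.3, 0, 0, -0.1, 0], [-0.3, 0, 0, -0.1, 0], [-0.3, 0, 0, -0.05, 0], [-0.3, 0, 0, 0, 0], [-0.3, 0, 0, 0, 0]],
  ],
)

```text
time_s: 48.88
tcp_pos: [0.4992, -0.3188, 0.1479]
eef_rot: [180.0, -0.0, 10.0]
contact_force: [-2.3, 1.4, 5.5]
gripper_width: 0.0435
gripper_force: 40.0
```

Call:
jog_arm(
  deltas=[
    [[0.36, 0, 0, 0, 0], [0.36, 0, 0, 0, 0], [0.36, 0, 0, 0, 0], [0.36, 0, 0, 1, 0], [0.36, 0, 0, 3, 0], [0.36, 0, 0, 4, 0], [0.36, 1, 2, 0, 0], [0.36, 2, 4, 0, 0]],
  ],
)

```text
time_s: 49.88
tcp_pos: [0.5293, -0.259, 0.2286]
eef_rot: [180.0, -0.1, 9.8]
contact_force: [1.0, 0.0, -0.3]
gripper_width: 0.0599
gripper_force: 0.0
```

Call:
jog_arm(
  deltas=[
    [[0.36, 2.5, 5, 0, 0], [0.36, 2.5, 5, 0, 0], [0.36, 2.5, 5, 0, 0], [0.36, 2.5, 5, 0, 0], [0.36, 2, 4.5, 0, 0], [0.36, 0.9, 3.2, 0, 0], [0.36, 0, 0, -2, 0], [0.36, 0, 0, 0, 0]],
  ],
)

```text
time_s: 50.88
tcp_pos: [0.6573, 0.0187, 0.206]
eef_rot: [180.0, 0.2, 10.0]
contact_force: [-0.6, -0.3, 0.6]
gripper_width: 0.0595
gripper_force: 0.0
```

Call:
jog_arm(
  deltas=[
    [[0.36, 0, 0, 0, 0], [0.36, 0, 0, 0, 0]],
  ],
)

```text
time_s: 51.12
tcp_pos: [0.6584, 0.0179, 0.2082]
eef_rot: [180.0, -0.1, 9.9]
contact_force: [-0.5, 0.8, 0.4]
gripper_width: 0.0597
gripper_force: 0.0
```

Call:
jog_arm(
  deltas=[
    [[0.36, 0, 0.05, -1.5, 0], [0.36, 0, 0, -1.8, 0], [0.36, 0, 0, -1, 0], [0.36, 0, 0, -0.4, 0], [0.36, 0, 0, 0, 0]],
  ],
)

```text
time_s: 51.75
tcp_pos: [0.6581, 0.0188, 0.1597]
eef_rot: [180.0, 0.0, 10.0]
contact_force: [0.1, 0.2, 1.0]
gripper_width: 0.0595
gripper_force: 0.0
```

Call:
jog_arm(
  deltas=[
    [[-0.3, 0, 0, 0, 0], [-0.3, 0, 0, 0, 0], [-0.3, 0, 0, 0, 0], [-0.3, 0, 0, 0, 0], [-0.3, 0, 0, 0, 0]],
  ],
)

```text
time_s: 52.38
tcp_pos: [0.6584, 0.019, 0.1606]
eef_rot: [180.0, -0.1, 10.0]
contact_force: [-0.8, 0.4, 3.9]
gripper_width: 0.043
gripper_force: 40.0
```

Call:
jog_arm(
  deltas=[
    [[-0.3, 0, 0, 0.5, 0], [-0.3, 0, 0, 1.5, 0], [-0.3, 0, 0, 3, 0], [-0.3, 0, 0, 4, 0], [-0.3, 0, 0, 4, 0], [-0.3, 0, 0, 3.5, 0], [-0.3, 0, 0, 2, 0], [-0.3, 0, 0, 0.5, 0]],
  ],
)

```text
time_s: 53.38
tcp_pos: [0.6583, 0.0188, 0.3522]
eef_rot: [-180.0, -0.2, 10.0]
contact_force: [-0.4, -0.2, -5.0]
gripper_width: 0.0432
gripper_force: 40.0
```

Call:
jog_arm(
  deltas=[
    [[-0.3, -0.2, -1, 0, 0], [-0.3, -0.4, -2, 0, 0], [-0.3, -0.6, -3, 0, 0], [-0.3, -0.9, -4, 0, 0], [-0.3, -1, -4.5, 0, 0], [-0.3, -1, -4.5, 0, 0], [-0.3, -1, -4.5, 0, 0], [-0.3, -1, -4.5, 0, 0]],
  ],
)

```text
time_s: 54.38
tcp_pos: [0.5954, -0.2637, 0.3491]
eef_rot: [-180.0, 0.1, 9.9]
contact_force: [0.8, 0.2, -3.8]
gripper_width: 0.0437
gripper_force: 40.0
```

Call:
jog_arm(
  deltas=[
    [[-0.3, -1, -4.5, 0, 0], [-0.3, -0.7, -3.5, 0, 0], [-0.3, -0.5, -2.5, 0, 0], [-0.3, -0.3, -1.65, 0, 0], [-0.3, 0, 0, -1, 0], [-0.3, 0, 0, -2.5, 0], [-0.3, 0, 0, -4, 0], [-0.3, 0, 0, -4, 0]],
  ],
)

```text
time_s: 55.38
tcp_pos: [0.5719, -0.3817, 0.2334]
eef_rot: [-180.0, -0.0, 10.0]
contact_force: [1.5, 0.3, -3.1]
gripper_width: 0.0431
gripper_force: 40.0
```

Call:
jog_arm(
  deltas=[
    [[-0.3, 0, 0, -3.5, 0], [-0.3, 0, 0, -2, 0], [-0.3, 0, 0, -1, 0], [-0.3, 0, 0, -0.5, 0], [-0.3, 0, 0, 0, 0], [-0.3, 0, 0, 0, 0]],
  ],
)

```text
time_s: 56.12
tcp_pos: [0.5726, -0.3828, 0.1661]
eef_rot: [179.9, -0.1, 10.0]
contact_force: [0.6, -1.1, -3.3]
gripper_width: 0.043
gripper_force: 40.0
```

Call:
jog_arm(
  deltas=[
    [[-0.3, -0.03, 0, -0.2, 0], [-0.3, 0, 0, -0.1, 0], [-0.3, 0, 0, -0.1, 0], [-0.3, 0, 0, -0.05, 0], [-0.3, 0, 0, 0, 0], [-0.3, 0, 0, 0, 0]],
  ],
)

```text
time_s: 56.88
tcp_pos: [0.572, -0.3828, 0.1616]
eef_rot: [180.0, -0.0, 10.0]
contact_force: [-1.0, 2.9, 6.0]
gripper_width: 0.043
gripper_force: 40.0
```

Contact; release, rise and move clear for a check.

Call:
jog_arm(
  deltas=[
    [[0.36, 0, 0, 0, 0], [0.36, 0, 0, 0, 0], [0.36, 0, 0, 0, 0], [0.36, 0, 0, 1, 0], [0.36, 0, 0, 3, 0], [0.36, 0, 0, 4, 0], [0.36, 0, 3, 2, 0], [0.36, 0, 5, 0, 0]],
  ],
)

```text
time_s: 57.88
tcp_pos: [0.5726, -0.3033, 0.2633]
eef_rot: [179.9, -0.2, 9.9]
contact_force: [0.9, 0.2, -0.9]
gripper_width: 0.0594
gripper_force: 0.0
```

Call:
jog_arm(
  deltas=[
    [[0.36, 0, 5.5, 0, 0], [0.36, -1, 5.5, 0, 0], [0.36, -1, 5.5, 0, 0], [0.36, -1, 5.5, 0, 0], [0.36, -1, 5, 0, 0], [0.36, -1, 3, 0, 0], [0.36, 0, 0, 0, 0], [0.36, 0, 0, 0, 0]],
  ],
)

```text
time_s: 58.88
tcp_pos: [0.522, -0.0027, 0.2612]
eef_rot: [180.0, -0.1, 10.0]
contact_force: [-0.8, 0.2, -0.4]
gripper_width: 0.0596
gripper_force: 0.0
```

Run:
```python
from h import *
ims=[]
for n,(x,y,w,h),(x2,y2,w2,h2) in(("top",(320,160,120,95),(160,188,64,60)),("scene",(180,110,130,100),(425,190,70,65))):
    im=r.capture(n); o=cv2.imread(f"pics/{n}0.png"); up=lambda a:cv2.resize(a,None,fx=3,fy=3,interpolation=cv2.INTER_CUBIC)
    a=[up(o[y:y+h,x:x+w]),up(im[y:y+h,x:x+w]),up(im[y2:y2+h2,x2:x2+w2])]
    c=np.zeros((300,1000,3),np.uint8);k=0
    for b in a:
        b=b[:300,:1000-k]; c[:b.shape[0],k:k+b.shape[1]]=b;k+=b.shape[1]
    ims.append(c)
    if n=="top":
        for f,i in(("old",o),("new",im)):
            g=(i[...,1]>1.6*i[...,2])&(i[...,1]>1.6*i[...,0])&(i[...,1]>60)
            k_,l,st,ce=cv2.connectedComponentsWithStats(g.astype(np.uint8))
            print(f,[ce[j].round(2) for j in range(1,k_) if st[j,4]>50])
            d=(i[185:215,340:370].max(2)<70); v=np.argwhere(d); print("stopper",v.mean(0).round(2))
cv2.imwrite("pics/f.png",cv2.resize(np.vstack(ims),(800,480)))
```

```text
old [array([407.94, 190.68]), array([461.84, 212.29]), array([386.74, 216.76]), array([464.06, 265.04])]
stopper [14.8  17.32]
new [array([408.09, 191.06]), array([461.84, 212.29]), array([386.76, 216.88]), array([464.01, 265.03])]
stopper [15.09 17.84]
```

View pics/f.png

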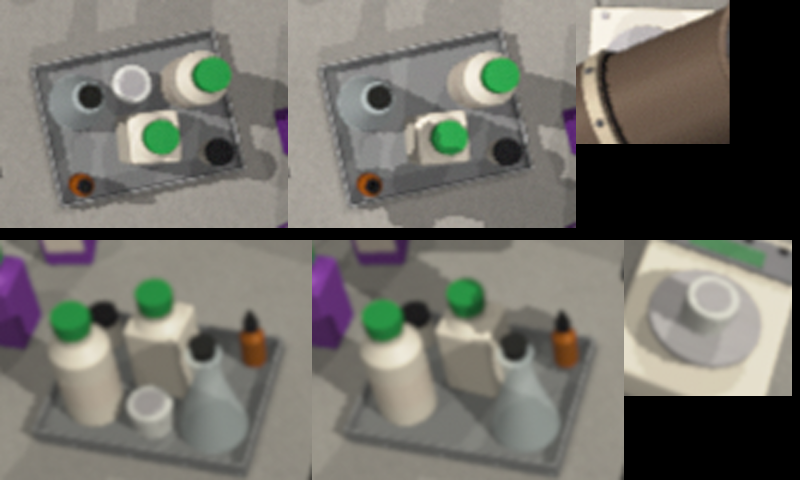

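```bash
python3 -c "
from plant import r
print(r.close_job())"
```

```text
the job is handed in; nothing more can be done
None
```

The tin stands in the middle of the balance's pan. The round bottle, square bottle and flask are back in the tray within about 1–1.5 mm of where they started by the top camera; the job was handed in at about 59 s.

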